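# Dock the sample canister and open its marked well

## Robot

A 6-joint arm with a two-finger parallel gripper is mounted at the origin on the work surface. World frame = base frame: x ahead of the robot, y to its left, z up, the work surface at z = 0. Lengths are in m, angles in rad, forces in N, time in s.
With the tool pointing down it reaches from about 0.35 to 0.85 m from the base axis. Payload 8.1 kg.
Tool frame: the origin (TCP) lies on the centre line of the jaws, within the pads' length; the fingertips stand 11 mm ahead of it and the grasp point (between the pads) lies 8 mm behind it (tip_reach is the z of the fingertips in the tool frame, in m); z points along the fingers, y is the direction in which the jaws open and shut (so a half turn about z gives the same grasp; the last joint's range is limited). The gripper opens to 93 mm and grips with 3 to 60 N. Pads are 15 mm wide; open, the fingers measure 128 mm over their backs; the gripper's body (75 mm by 188 mm) begins 65 mm behind the grasp point.
Start: joints at [-1.379, 0.13, 1.488, -0, 1.523, -0.085], TCP at [0.164, -0.577, 0.23] pointing down, gripper open.
Joint ranges: [-2.96, 2.96], [-0.89, 2.26], [0.02, 2.5], [-1.34, 4.48], [0, 2.73], [-2.66, 2.66]. Speed limits (rad/s): [2.39, 2.39, 2.79, 3.14, 3.14, 3.14].

## Interface

Orientations are given as a rotation vector (axis times angle).
In Python, from plant import read_state, read_camera, camera_params, close_job, silhouettes, tip_of, tip_reach gives the robot as it stands.
- The arm moves only by the shell command python3 -m creep 'ROWS' [FORCE]. ROWS is JSON, a list of rows, each a list of 5 numbers: the shift along the tool's x, y, z in m, then the turn about the tool's z in rad, then the closure in counts, from 0 (fully open) to 255 (shut). In form: [[dx, dy, dz, twist, gripper], ...]. A call has 1 to 12 rows; each row shifts and turns the commanded pose from where the row before left it, along the tool's axes as they then stand; what a row does not reach is not made up. A row lasts 1/12 s, in which the tool goes at most 41.7 mm and 7.16 degrees, less where a joint would pass 70% of its speed; a pose out of reach is approached as far as the arm can. A call is refused whole if a number of a shift passes 0.0417 or a number of a turn 0.125, either way. A call with a gripper value outside its range is refused whole. The fingers move at their own pace and stop on an object; FORCE is the grip in N (left out, the last holds). Time passes only in rows, so rows that do not move let the fingers close. It gives the time, the measured TCP pose, the force and the opening at its end, in the units of the state.
- read_state(): the state, without advancing time (a new reading comes with each control period).
- read_camera(name): name is "scene" or "top" or "wrist"; returns the picture (400x640x3 uint8, red, green, blue); there is no depth.
- camera_params(name): a dict with "fov_y" (degrees; the focal length in pixels is half the picture's height over the tangent of half this angle, whatever the lens; pixels are square), "cx", "cy" (the principal point, pixels), "position" and "rotation" of the camera in the world. Camera axes: x right, y down, z forward; pixel columns grow to the right and rows downward; lengths in m; the calibration is good to about 2 mm. A picture is of the moment at which its call begins: read the wrist's pose just before it. camera_params takes no time and is no camera call; for the wrist camera it gives the pose at the moment of the call.
- close_job(): hands the job in, once; it reports no verdict.
Trained networks look in the newest picture that a camera, given by its name, has taken for a name from the list of things; names that differ only in an ending like _2 or _b are one class to them, and where a whole thing is asked for, a point or a joint stands for the part that bears it (a point fixed in the world has none). Each returns a list of dicts, best first, with "confidence" (0 to 1); they miss things now and then, are a little off and sometimes report something else, mostly with a low value. They report only what shows in the picture. A call takes as long as a camera call.
- silhouettes(camera, query): "region" (400x640 bool, what is visible of it) and "pixel" ([column, row] in pixels, amid what is visible of it).
- tip_of(camera, query): "pixel" ([column, row] in pixels: a listed point, or the origin of a listed thing).
The state is a dict: "t": time; "q": joint angles; "dq": joint speeds; "joint_torque": joint torques, N m; "tool_pos": TCP position; "orientation": TCP orientation; "force": force on the tool from outside, world axes, zero at the start; "wrist_torque": the same for the moment, N m; "opening": finger opening in m.
Only numpy, scipy, OpenCV 4.12 (cv2) and the standard library are available. Lean on these libraries where they do the work, as an engineer would, in place of code of your own. Each camera call takes 0.05 s, during which the arm holds its last target.

## Task

Take the ribbed steel sample canister by its body, carry it upright to the toothed dock and turn it until its foot ribs mesh between the dock's teeth and it sits gently, fully home; keep your fingers off its cap until then. Then take the cap by its grip bar and turn it until its opening is squarely over the well beside the canister's fin, so that the whole tube top shows, and let go. Leave the other things where they stand.

Things in the scene. Friction and masses are not known exactly. Their poses are not given: they have to be found in the camera images.
- canister: Round steel canister, loose, upright, about 0.39 kg with its cap (may vary by 30 %); body 62 mm diameter, 70 mm tall. Origin: centre of its underside, z up; its +x points to its fin. Inside are six wells with grey tube tops 12 mm wide, 16.5 mm from the axis, in line with the ribs; the one beside the fin is the marked well. Grip across the bare wall 45 to 60 mm up, clear of the fin.
- fin_top (a point): Outer top edge of the canister's only fin, a plate standing out from the upper wall along the canister's +x: 7 mm wide, reaching 45 mm from the axis, from 40 to 70 mm above the underside.
- rib_tip (a point): Outer end of one of six equal ribs round the canister's foot, at 0, 60, 120.. degrees from the canister's x axis: 7 mm wide, reaching 41 mm from the axis, from the underside to 14 mm up, lower edges pointed like a roof. This point: the rib below the fin, mid height.
- cap: Cap turning on the canister's axis (not removable): pale aluminium disc 54 mm diameter, 5 mm thick. Origin: centre of its underside, 70 mm above the canister's underside; +x points to its opening. Friction about 0.08 N m, stays where left; turns 175 degrees either way from aligned. Starts 40 to 109 degrees clockwise (from above) of the fin. In the dock the teeth hold the canister, with a few degrees of play.
- bar_top (a point): Centre of the top of the cap's steel grip bar, on the cap's axis, 20 mm above the disc's top face. The bar runs through the centre along the cap's y axis: 44 mm long, 10 mm thick, 20 mm high.
- opening (a point): Centre of the cap's one round opening (17 mm wide), 16.5 mm from the cap's axis along the cap's +x, at the top face of the disc.
- marked_well (a point): Point over the marked well beside the fin: 16.5 mm from the canister's axis along its +x, 75 mm above its underside, level with the cap's top face. The opening's centre must come here.
- dock: Steel dock fixed to the table: dark round base 120 mm diameter, 8 mm thick, with a ring of six steel teeth. Origin: centre of its underside, on the table, z up. Fully home, the canister's underside rests on the base, 8 mm above the table, concentric with the dock, ribs in the gaps between the teeth; any of the six ways round will do.
- tooth_top (a point): Middle of the top of one of the dock's six teeth, centred at 30, 90, 150.. degrees from the dock's x axis; each 22 mm wide, between 34 and 46 mm from the dock's axis, top 24 mm above the table. The gaps between, at 0, 60, 120.. degrees, are 13 mm wide or more. This point: the tooth at 30 degrees.
- jar: Bystander: closed jar, 56 mm diameter, 65 mm tall, origin under its centre.
- beaker: Bystander: open steel beaker, no ribs or fin, 72 mm wide, 75 mm tall, origin under its centre.
- rack: Bystander: grey rack of capped tubes, 70 x 160 mm, 93 mm tall, origin under its centre.
- forms: Bystander: stack of paper forms, 150 x 210 mm, 22 mm tall, origin under its centre.
- tweezers: Bystander: flat steel tweezers, 120 mm long, 7 mm tall, origin under the middle.
- pack: Bystander: white pack 120 x 90 mm, 50 mm tall, origin under its centre.
- pots: Bystander: cluster of three small pots, 75 mm across, 54 mm tall, origin under one of them.

How it is judged:
By the outcome, as a careful person would: the job done as asked, in the order asked, and still so for the second after the job is handed in, with the robot touching nothing.
It also fails if it takes over 72 s, if anything falls off the work surface, if the arm or the gripper's body presses on something with over 40 N, if the wrist force passes 120 N, or if a joint passes its speed limit or range.

## Working session

There is one attempt and no reset: what is moved stays moved. The work goes in short steps, Python scripts to look and compute and a shell command to move; the robot and the scene stay as the last step left them, time stands still between calls to the robot, and variables do not carry over. Pictures are saved under pics/ and viewed, and the job is handed in when it is done.

```bash
ls; mkdir -p pics; python3 - <<'E'
from plant import *
import cv2
s=read_state();print(s)
for n in ["scene","top","wrist"]:
    p=camera_params(n);print(n,p)
    cv2.imwrite(f"pics/a_{n}.png",read_camera(n)[:,:,::-1])
E
```

```text
pics
{'t': 0.0, 'q': array([-1.37938876e+00,  1.31159848e-01,  1.48925904e+00,  1.42671580e-05,
        1.52298027e+00, -8.54113137e-02]), 'dq': array([-9.82681267e-05,  1.66804624e-03,  1.88853676e-03,  1.20373130e-03,
       -5.03596554e-04, -9.23469092e-04]), 'joint_torque': array([-1.91366516e-04, -5.59834099e+01, -4.91764927e+01,  7.66480062e-02,
        3.51551094e-02, -1.14715745e-04]), 'tool_pos': array([ 0.163896  , -0.57662463,  0.22859932]), 'orientation': array([-3.10976133e+00, -4.33189000e-01,  1.27893147e-04]), 'force': array([ 0.71567584, -0.53242991,  0.56549859]), 'wrist_torque': array([-0.01305934, -0.01734558, -0.01366215]), 'opening': 0.09350217243479714}
scene {'fov_y': 52.26583697783308, 'cx': 316.7740609799532, 'cy': 199.14970480540293, 'position': array([0.89463205, 0.447081  , 0.99058924]), 'rotation': array([-0.81659185, -2.76221304,  0.76397023])}
top {'fov_y': 47.63147968223444, 'cx': 314.5097071053483, 'cy': 204.14827304060145, 'position': array([0.30307467, 0.00429043, 1.46505669]), 'rotation': array([-2.05780429,  2.14764249, -0.23278597])}
wrist {'fov_y': 64.91951141331586, 'cx': 322.66871074321443, 'cy': 199.03887246085586, 'position': array([ 0.2384517 , -0.55609967,  0.38384862]), 'rotation': array([ 2.31838668, -1.75147675, -0.25219163])}
```

View pics/a_scene.png

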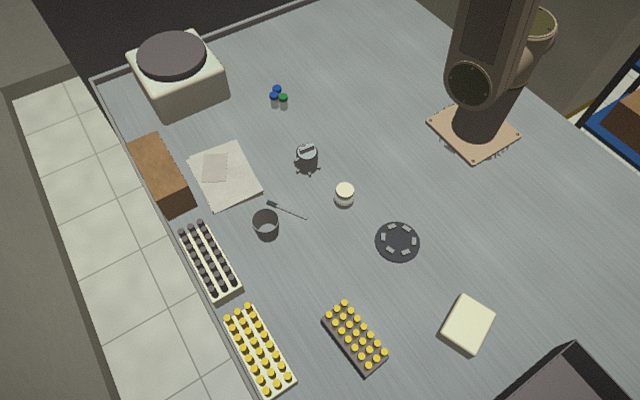

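View pics/a_top.png

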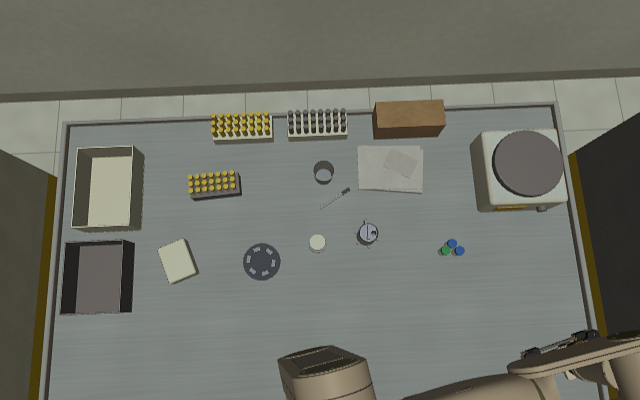

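View pics/a_wrist.png

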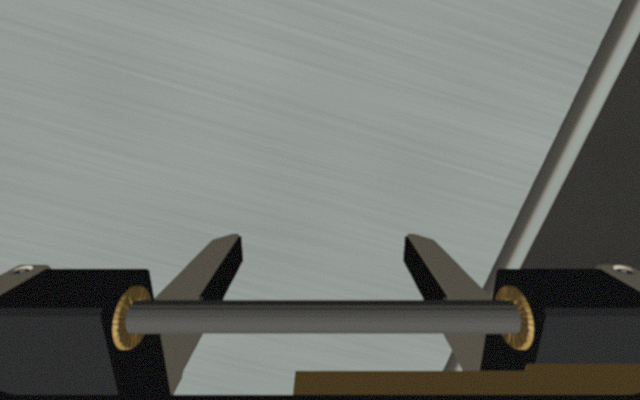

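The scene and top views show the canister at top (368,233) and the dock at (262,261). The jar stands between them at (317,243), with the beaker at (324,172). The wrist view shows bare table.

```bash
cat > h.py <<'E'
from plant import *
import numpy as np, cv2
from scipy.spatial.transform import Rotation as R
def K(p):
    f=200/np.tan(np.radians(p['fov_y'])/2); return np.array([[f,0,p['cx']],[0,f,p['cy']],[0,0,1]])
def ray(p,px):
    d=np.linalg.solve(K(p),[px[0],px[1],1.]); return p['position'],R.from_rotvec(p['rotation']).apply(d)
def at_z(p,px,z):
    o,d=ray(p,px); return o+d*(z-o[2])/d[2]
def proj(p,X):
    c=R.from_rotvec(p['rotation']).inv().apply(np.atleast_2d(X)-p['position']); u=(K(p)@c.T).T; return u[:,:2]/u[:,2:]
def tri(obs):
    A=np.zeros((3,3));b=np.zeros(3)
    for p,px in obs:
        o,d=ray(p,px);d=d/np.linalg.norm(d);M=np.eye(3)-np.outer(d,d);A+=M;b+=M@o
    return np.linalg.solve(A,b)
def tool():
    s=read_state(); return s['tool_pos'],R.from_rotvec(s['orientation']),s
E
python3 - <<'E'
from h import *
Z={'canister':0,'fin_top':.07,'rib_tip':.007,'bar_top':.095,'opening':.075,'dock':0,'tooth_top':.024,'jar':0,'beaker':0}
ps={c:camera_params(c) for c in('top','scene')}
for c in ps: read_camera(c)
for q,z in Z.items():
    for c in ps:
        for r in tip_of(c,q)[:3]:
            print(q,c,np.round(r['pixel'],1),round(r['confidence'],2),np.round(at_z(ps[c],r['pixel'],z)[:2],4))
_,r,s=tool();print(r.as_matrix().round(3),s['t'])
im=read_camera('scene');cv2.imwrite('pics/b1.png',cv2.resize(im[120:280,240:440,::-1],None,fx=4,fy=3.75,interpolation=cv2.INTER_CUBIC))
im=read_camera('top');cv2.imwrite('pics/b2.png',cv2.resize(im[200:300,230:400,::-1],None,fx=4.7,fy=4.7,interpolation=cv2.INTER_CUBIC))
E
```

```text
canister top [366.3 238.1] 0.75 [ 0.5134 -0.164 ]
canister top [376.3 230.5] 0.2 [ 0.537  -0.1983]
canister scene [301.9 145.6] 0.6 [ 0.494  -0.2342]
canister scene [310.8 167.9] 0.56 [ 0.5163 -0.1486]
fin_top top [365.  219.2] 0.67 [ 0.563  -0.1559]
fin_top top [379.  230.3] 0.67 [ 0.5261 -0.1971]
rib_tip top [366.1 223.4] 0.79 [ 0.5607 -0.1658]
rib_tip top [316.6 241.6] 0.6 [ 0.5079 -0.0018]
bar_top top [373.8 230.5] 0.56 [ 0.5221 -0.1776]
bar_top top [219.  189.3] 0.46 [0.673  0.2964]
bar_top top [375.  232.1] 0.16 [ 0.517  -0.1809]
bar_top scene [305.9 147.3] 0.47 [ 0.5263 -0.1578]
opening top [373.6 230. ] 0.75 [ 0.5269 -0.1797]
opening scene [304.  144.7] 0.51 [ 0.5176 -0.1822]
dock top [260.  261.5] 0.93 [0.4522 0.1833]
dock top [178.7 264.2] 0.74 [0.4547 0.4456]
dock scene [395.9 242.9] 0.59 [0.4574 0.1806]
dock scene [306.9 167.4] 0.32 [ 0.5251 -0.1564]
tooth_top top [254.5 248.8] 0.86 [0.4909 0.1973]
tooth_top top [335.7 196.6] 0.43 [ 0.6508 -0.0705]
tooth_top scene [389.3 247.1] 0.7 [0.4899 0.1871]
jar top [316.8 242. ] 0.52 [ 0.5075 -0.0024]
jar scene [344.8 199.6] 0.86 [ 0.4946 -0.0038]
beaker top [323.7 175.1] 0.9 [ 0.7327 -0.0353]
beaker scene [262.9 231.7] 0.71 [ 0.7392 -0.0408]
[[ 0.962  0.273 -0.   ]
 [ 0.273 -0.962  0.   ]
 [-0.    -0.    -1.   ]] 1.15
```

View pics/b1.png

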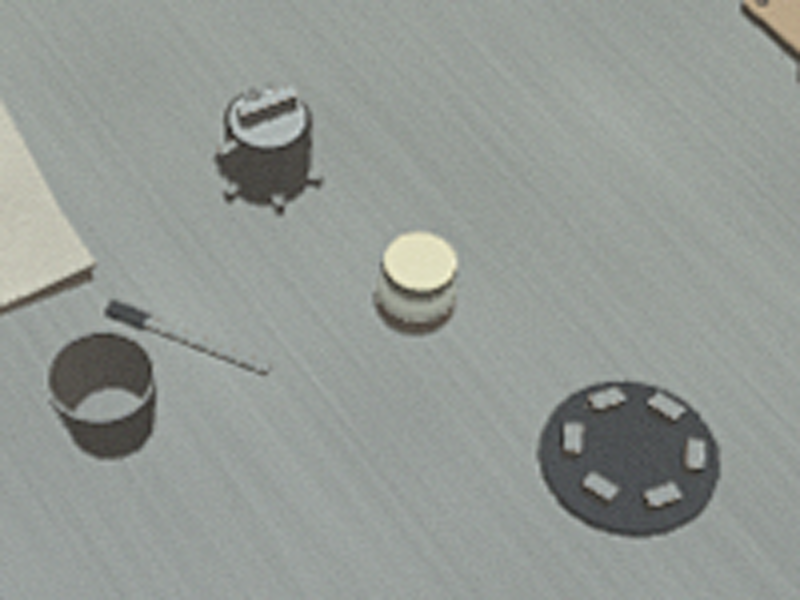

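View pics/b2.png

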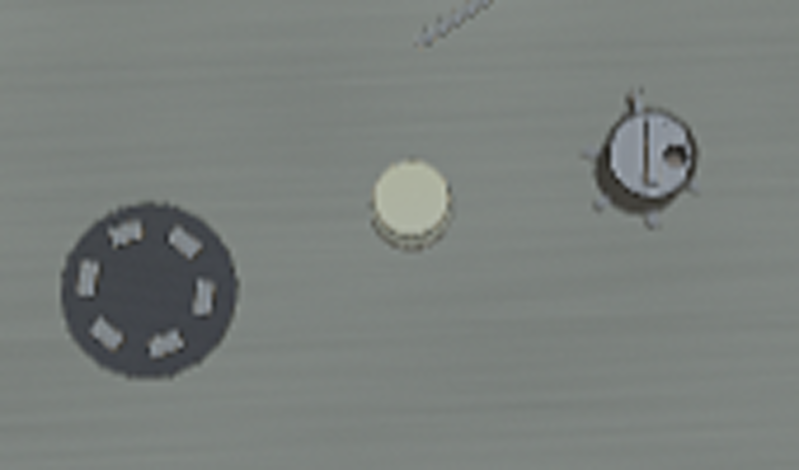

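```bash
python3 - <<'E'
from h import *
p0,r,s=tool();p=camera_params('wrist')
print('cam in tool',r.inv().apply(p['position']-p0).round(4), 'axes in tool\n',(r.inv()*R.from_rotvec(p['rotation'])).as_matrix().round(3))
pt=camera_params('top');C=at_z(pt,[368.7,232.6],.075);F=at_z(pt,[365,219.2],.07);O=at_z(pt,[373.6,230.],.075)
print(C,F,O,[np.degrees(np.arctan2(*(a-C)[[1,0]])) for a in(F,O)])
off=r.apply([.02,0,0])
print('shift in tool to canister', r.inv().apply(np.array([C[0],C[1],p0[2]])-p0))
E
```

```text
cam in tool [ 0.0774  0.0003 -0.1551] axes in tool
 [[-0.   -0.96 -0.28]
 [ 1.   -0.   -0.  ]
 [ 0.   -0.28  0.96]]
[ 0.51943759 -0.16398763  0.075     ] [ 0.56303264 -0.15592502  0.07      ] [ 0.52692137 -0.17972071  0.075     ] [np.float64(10.478077342945934), np.float64(-64.56088118781364)]
shift in tool to canister [ 4.54823031e-01 -3.00323535e-01  9.93092358e-06]
```

```bash
python3 -m creep '[[0.033,-0.024,0,0,0],[0.033,-0.024,0,0,0],[0.033,-0.024,0,0,0],[0.033,-0.024,0,0,0],[0.033,-0.024,0,0,0],[0.033,-0.024,0,0,0],[0.033,-0.024,0,0,0],[0.033,-0.024,0,0,0],[0.033,-0.024,0,0,0],[0.033,-0.024,0,0,0],[0.033,-0.024,0,0,0],[0.033,-0.024,0,0,0]]' 30
python3 -m creep '[[0.02,-0.01,0,0,0],[0,0,0,0,0],[0,0,0,0,0]]'
cat > look.py <<'E'
from h import *
import sys
def look(tag,qs):
    p0,r,s=tool();p=camera_params('wrist');im=read_camera('wrist')
    cv2.imwrite(f'pics/{tag}.png',im[:,:,::-1])
    print('t',s['t'],'tcp',p0.round(4),'yaw x',np.degrees(np.arctan2(r.as_matrix()[1,0],r.as_matrix()[0,0])).round(2),'q6',s['q'][5].round(3))
    for q,z in qs.items():
        for k in tip_of('wrist',q)[:3]:
            print(q,np.round(k['pixel'],1),round(k['confidence'],2),at_z(p,k['pixel'],z).round(4)[:2])
    return p,im
E
python3 - <<'E'
from look import *
look('c1',{'canister':0,'fin_top':.07,'rib_tip':.007,'bar_top':.095,'opening':.075})
E
```

```text
t: 2.25
tool_pos: [0.4672, -0.1901, 0.23]
orientation: [3.111, 0.433, 0.001]
force: [0.5, -0.4, -0.2]
opening: 0.0931
t: 2.5
tool_pos: [0.4833, -0.1757, 0.2296]
orientation: [3.111, 0.438, -0.0]
force: [-0.8, -1.5, -0.1]
opening: 0.0934
t 2.5 tcp [ 0.4833 -0.1757  0.2296] yaw x 16.03 q6 0.843
canister [321.1 141.4] 0.66 [ 0.5191 -0.1638]
fin_top [336.4 159.5] 0.63 [ 0.513  -0.1819]
fin_top [327.  101.2] 0.57 [ 0.5642 -0.1571]
rib_tip [325.4 107.5] 0.67 [ 0.5583 -0.1578]
bar_top [322.9 150.2] 0.95 [ 0.5214 -0.1653]
bar_top [325.8 106.6] 0.68 [ 0.559  -0.1572]
opening [336.6 155. ] 0.95 [ 0.5181 -0.1803]
opening [318.8 149.7] 0.2 [ 0.5182 -0.1621]
```

View pics/c1.png

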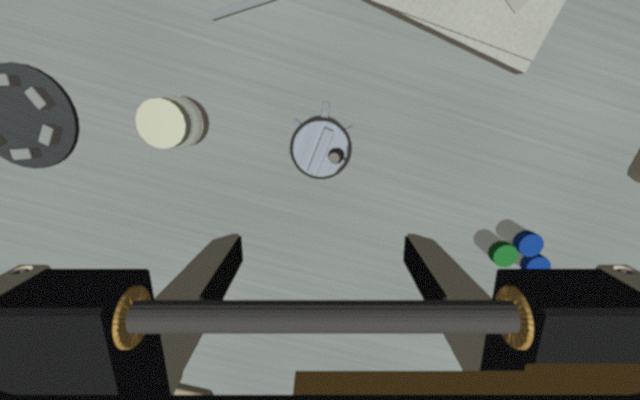

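The wrist view shows the canister with its cap centre at about (320,148), the fin pointing up to (326,102) and the opening at (336,156). This agrees with the top view. I'll survey the dock the same way before grasping.

```bash
python3 -m creep '[[0.003,-0.035,0,0,0],[0.003,-0.035,0,0,0],[0.003,-0.035,0,0,0],[0.003,-0.035,0,0,0],[0.003,-0.035,0,0,0],[0.003,-0.035,0,0,0],[0.003,-0.035,0,0,0],[0.003,-0.035,0,0,0],[0.003,-0.035,0,0,0],[0.003,-0.035,0,0,0],[0,0,0,0,0],[0,0,0,0,0]]' 
python3 - <<'E'
from look import *
p,im=look('d1',{'dock':0,'tooth_top':.024})
np.save('d1p.npy',p,allow_pickle=True)
for k in silhouettes('wrist','dock')[:2]: print(k['pixel'],k['confidence'],k['region'].sum())
E
```

```text
t: 3.8
tool_pos: [0.4155, 0.169, 0.2297]
orientation: [3.111, 0.438, 0.0]
force: [-0.1, -0.0, 0.9]
opening: 0.0932
t 3.8 tcp [0.4155 0.169  0.2297] yaw x 16.02 q6 1.563
dock [322.2 143.2] 0.59 [0.4497 0.179 ]
tooth_top [320.1 109.1] 0.65 [0.4874 0.1922]
[322.7, 143.0] 0.6 8053
```

View pics/d1.png

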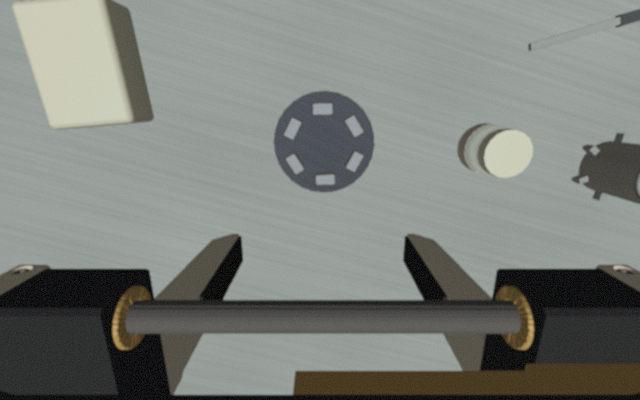

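The dock is at (323,142) with all six teeth visible. I'll fit its pose from the teeth, and the canister's from the cap edge in picture c1.

```bash
python3 - <<'E'
from h import *
p=np.load('d1p.npy',allow_pickle=True).item()
im=cv2.imread('pics/d1.png');g=cv2.cvtColor(cv2.GaussianBlur(im,(3,3),0),cv2.COLOR_BGR2GRAY)
H,W=g.shape;yy,xx=np.mgrid[:H,:W]
m=((xx-323)**2+(yy-142)**2<42**2)&(g>125)
n,l,st,c=cv2.connectedComponentsWithStats(m.astype('uint8'))
P=[]
for i in range(1,n):
    if st[i,4]>40:
        X=at_z(p,c[i],.024);P.append(X[:2]);print(st[i,4],c[i].round(1),X.round(4))
P=np.array(P);ctr=P.mean(0);a=np.degrees(np.arctan2(*(P-ctr).T[::-1]));print('dock',ctr,'r',np.linalg.norm(P-ctr,axis=1),'ang',a.round(1),'mod60',(a%60).round(1))
m=((xx-323)**2+(yy-142)**2<70**2)&(g<115)
cn,_=cv2.findContours(m.astype('uint8'),cv2.RETR_EXTERNAL,cv2.CHAIN_APPROX_NONE);k=max(cn,key=cv2.contourArea)[:,0]
Q=np.array([at_z(p,q,.008)[:2] for q in k]);(u,rad)=cv2.minEnclosingCircle((Q*1000).astype('float32'));print('base',u,rad)
im=cv2.imread('pics/c1.png')
cv2.imwrite('pics/c1z.png',cv2.resize(im[85:195,265:385],None,fx=5,fy=5,interpolation=cv2.INTER_CUBIC))
E
```

```text
201 [322.  108.9] [0.4882 0.1902 0.024 ]
196 [353.8 125.8] [0.4805 0.151  0.024 ]
199 [292.2 128.4] [0.4588 0.2166 0.024 ]
174 [354.3 161.2] [0.4426 0.1384 0.024 ]
178 [294.4 163.7] [0.4207 0.2042 0.024 ]
160 [324.9 179.1] [0.413  0.1652 0.024 ]
dock [0.45064792 0.17760245] r [0.03966836 0.04001499 0.03985021 0.03999922 0.04004692 0.03965324] ang [  18.6  -41.7   78.2 -101.6  138.4 -161.7] mod60 [18.6 18.3 18.2 18.4 18.4 18.3]
base (450.6833190917969, 177.53868103027344) 59.195064544677734
```

View pics/c1z.png

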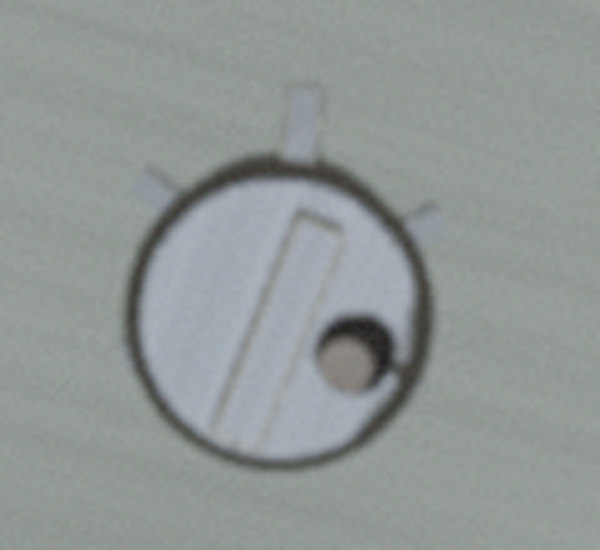

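```bash
python3 - <<'E'
from h import *
_,r,s=tool();p=camera_params('wrist')
p['position']=p['position']-s['tool_pos']+np.array([0.4833,-0.1757,0.2296])
z=lambda u,v:(265+(u+.5)/5-.5,85+(v+.5)/5-.5)
C=at_z(p,z(277,320),.075);F=at_z(p,z(304,85),.07);Fi=at_z(p,z(299,163),.07);O=at_z(p,z(355,352),.075)
L=at_z(p,z(152,186),.014);Rr=at_z(p,z(425,222),.014)
a=lambda X:np.degrees(np.arctan2(*(X-C)[[1,0]])).round(1)
print('C',C.round(4))
for n,X in dict(F=F,Fi=Fi,O=O,L=L,R=Rr).items(): print(n,X.round(4),np.linalg.norm((X-C)[:2]).round(4),a(X))
# body outline: dark ring fit z=.07 radius 31
print('b',at_z(p,z(279,310),.07).round(4))
E
```

```text
C [ 0.5197 -0.1631  0.075 ]
F [ 0.5636 -0.1561  0.07  ] 0.0444 9.0
Fi [ 0.5495 -0.1592  0.07  ] 0.03 7.5
O [ 0.5179 -0.1795  0.075 ] 0.0166 -96.5
L [ 0.5339 -0.1289  0.014 ] 0.037 67.5
R [ 0.5432 -0.1915  0.014 ] 0.0368 -50.5
b [ 0.5211 -0.163   0.07  ]
```

```bash
python3 -m creep '[[0.0009,0.0348,0,0,0],[0.0009,0.0348,0,0,0],[0.0009,0.0348,0,0,0],[0.0009,0.0348,0,0,0],[0.0009,0.0348,0,0,0],[0.0009,0.0348,0,0,0],[0.0009,0.0348,0,0,0],[0.0009,0.0348,0,0,0],[0.0009,0.0348,0,0,0],[0.0009,0.0348,0,0,0],[0,0,0,0,0],[0,0,0,0,0]]' 
python3 - <<'E'
from look import *
p0,r,s=tool();print(p0,r.inv().apply(np.array([.520,-.163,.044])-p0).round(4))
look('e1',{'bar_top':.095,'opening':.075,'fin_top':.07})
E
```

```text
t: 5.0
tool_pos: [0.519, -0.1674, 0.2291]
orientation: [-3.112, -0.425, 0.002]
force: [0.2, 0.1, -0.2]
opening: 0.093
[ 0.51899495 -0.16741293  0.22907815] [ 0.0023 -0.0039  0.1851]
t 5.0 tcp [ 0.519  -0.1674  0.2291] yaw x 15.55 q6 0.894
bar_top [319.3 189.7] 0.68 [ 0.5202 -0.164 ]
bar_top [498.9 253.4] 0.61 [ 0.5048 -0.3562]
opening [333.6 194.5] 0.87 [ 0.5142 -0.1805]
fin_top [327.  143.7] 0.95 [ 0.5613 -0.1603]
```

View pics/e1.png

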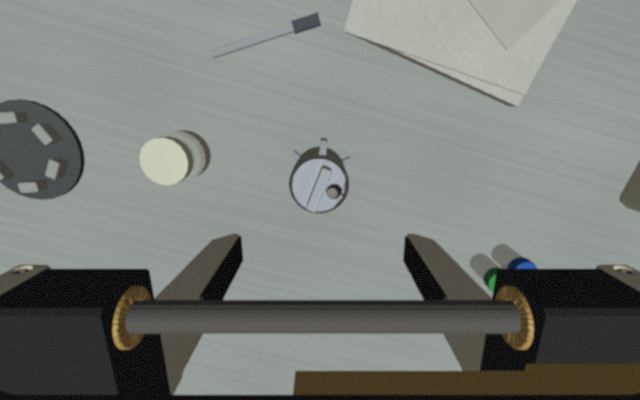

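The canister, at (320,187), sits between the fingers as expected. I'll settle, correct slightly and descend.

```bash
python3 -m creep '[[0,0,0.03,0,0],[0,0,0.03,0,0],[0,0,0.02,0,0],[0,0,0.01,0,0],[0,0,0,0,0],[0,0,0,0,0]]' 
python3 - <<'E'
from look import *
p0,r,s=tool();print(p0,r.inv().apply(np.array([.520,-.163,.044])-p0).round(4))
E
```

```text
t: 5.7
tool_pos: [0.5198, -0.1637, 0.1402]
orientation: [-3.111, -0.435, -0.0]
force: [-0.1, 0.1, 1.4]
opening: 0.0929
[ 0.51975272 -0.16369071  0.14020364] [ 0.0004 -0.0006  0.0962]
```

```bash
python3 -m creep '[[0,-0.0005,0.02,0,0],[0,0,0.02,0,0],[0,0,0.02,0,0],[0,0,0.02,0,0],[0,0,0.01,0,0],[0,0,0.005,0,0],[0,0,0,0,0],[0,0,0,0,0]]' 
python3 - <<'E'
from look import *
look('f1',{'fin_top':.07})
E
```

```text
t: 6.37
tool_pos: [0.5206, -0.1641, 0.0462]
orientation: [3.111, 0.434, 0.003]
force: [0.0, 0.2, -0.2]
opening: 0.0925
t 6.3667 tcp [ 0.5206 -0.1641  0.0462] yaw x 15.87 q6 0.895
fin_top [331.5 190.4] 0.91 [ 0.5629 -0.1563]
```

View pics/f1.png

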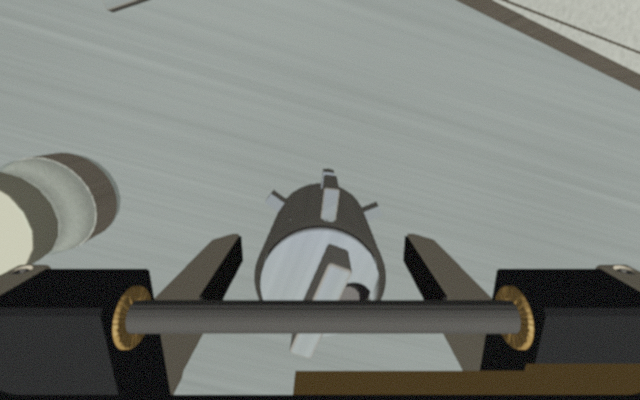

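The canister is centred between the fingers at (322,280), with the fin clear at (330,195). I'll close on the body.

```bash
python3 -m creep '[[0,0,0,0,40],[0,0,0,0,60],[0,0,0,0,75],[0,0,0,0,90],[0,0,0,0,120],[0,0,0,0,255],[0,0,0,0,255],[0,0,0,0,255],[0,0,0,0,255]]' 25
python3 - <<'E'
from look import *
look('g1',{'fin_top':.07})
E
```

```text
t: 7.22
tool_pos: [0.5195, -0.1637, 0.0447]
orientation: [-3.111, -0.433, 0.0]
force: [-0.9, 1.2, 2.0]
opening: 0.0617
t 7.2167 tcp [ 0.5195 -0.1637  0.0447] yaw x 15.86 q6 0.895
fin_top [336.1 188.7] 0.59 [ 0.5636 -0.1574]
fin_top [323.  224.9] 0.48 [ 0.5462 -0.1566]
```

View pics/g1.png

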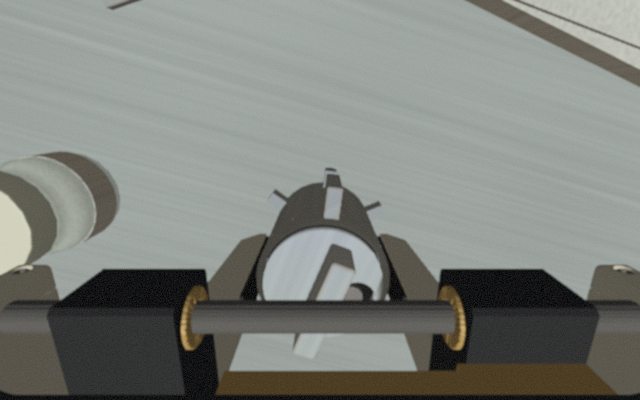

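Gripped, with the opening reading 61.7 mm. I'll zoom to get the fin's angle in the tool frame, then lift.

```bash
python3 -m creep '[[0,0,-0.005,0,255],[0,0,-0.015,0,255],[0,0,-0.02,0,255],[0,0,-0.02,0,255],[0,0,-0.02,0,255],[0,0,-0.02,0,255],[0,0,0,0,255],[0,0,0,0,255]]'
python3 - <<'E'
from look import *
p,im=look('g2',{'fin_top':.17,'opening':.175,'bar_top':.195})
p0,r,s=tool();print(s['force'],s['opening'])
cv2.imwrite('pics/g2z.png',cv2.resize(im[150:320,240:410,::-1],None,fx=3.5,fy=3.5,interpolation=cv2.INTER_CUBIC))
E
```

```text
t: 7.98
tool_pos: [0.5202, -0.1641, 0.1452]
orientation: [3.11, 0.433, 0.003]
force: [0.2, 0.1, -5.3]
opening: 0.062
t 7.9833 tcp [ 0.5202 -0.1641  0.1452] yaw x 15.85 q6 0.895
fin_top [336.4 186.5] 0.68 [ 0.565  -0.1578]
opening [354.8 299.1] 0.74 [ 0.5175 -0.1804]
bar_top [323.4 316.8] 0.85 [ 0.5188 -0.165 ]
[-0.46186194 -0.08971187 -4.05021719] 0.06147773802756493
```

View pics/g2z.png

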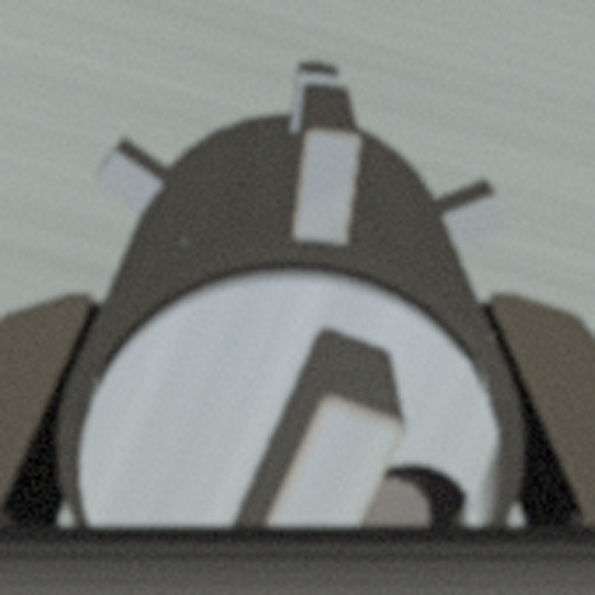

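```bash
python3 - <<'E'
from look import *
p0,r,s=tool();p=camera_params('wrist')
f=lambda u,v,z:r.inv().apply(at_z(p,(240+u/3.5-.36,150+v/3.5-.36),z+p0[2]-.0453)-p0).round(4)
a=f(334,131,.07);b=f(320,241,.07);print('tip',a,'in',b,np.degrees(np.arctan2(a[1]-b[1],a[0]-b[0])),np.degrees(np.arctan2(a[1],a[0])))
L=f(121,160,.007);Rr=f(488,195,.007);T=f(317,80,.014)
for n,q in dict(L=f(140,165,.014),R=f(462,205,.014),T=T).items(): print(n,q,np.degrees(np.arctan2(q[1],q[0])),np.hypot(*q[:2]))
for u,v in((296,268),(80,470),(500,440)): print(f(u,v,.075 if v!=268 else .075))
print(s['q'])
E
```

```text
tip [ 0.0447  0.0056 -0.0248] in [ 0.0304  0.004  -0.0248] 6.38416393951246 7.140791618192899
L [ 0.0244 -0.0262  0.0313] -47.037330696819915 0.03580223456713282
R [0.0171 0.0308 0.0312] 60.961192917206645 0.035228539566663844
T [0.0397 0.0049 0.0312] 7.036185754164081 0.04000124998046936
[ 0.0287  0.001  -0.0298]
[ 0.0009 -0.0268 -0.0296]
[ 0.0053  0.0271 -0.0298]
[-3.99496550e-01  3.97223257e-02  1.74572609e+00 -1.88449458e-05
  1.35969239e+00  8.94546990e-01]
```

```bash
python3 -m creep '[[0.0024,-0.02,0,0,255],[0.0024,-0.0316,0,0,255],[0.0024,-0.0316,0,0,255],[0.0024,-0.0316,0,0,255],[0.0024,-0.0316,0,0,255],[0.0024,-0.0316,0,0,255],[0.0024,-0.0316,0,0,255],[0.0024,-0.0316,0,0,255],[0.0024,-0.0316,0,0,255],[0.0024,-0.0316,0,0,255],[0.0024,-0.0316,0,0,255],[0,-0.012,0,0,255]]'
python3 -m creep '[[0,0,0,0.08,255],[0,0,0,0.1,255],[0,0,0,0.1,255],[0,0,0,0.076,255],[0,0,0,0,255],[0,0,0,0,255],[0,0,0,0,255]]'
python3 - <<'E'
from look import *
p0,r,s=tool();print(p0,r.inv().apply(np.array([.4506,.1776,.0525])-p0).round(4),s['force'])
p,im=look('h1',{'fin_top':.17,'opening':.175})
E
```

```text
t: 9.18
tool_pos: [0.448, 0.1814, 0.1433]
orientation: [-3.11, -0.436, 0.003]
force: [0.9, -0.0, -4.8]
opening: 0.0618
t: 9.77
tool_pos: [0.4495, 0.1779, 0.144]
orientation: [3.139, -0.121, -0.002]
force: [-0.2, -0.2, -4.0]
opening: 0.0621
[0.44952845 0.17787664 0.14398801] [0.0012 0.0002 0.0915] [-0.24785024 -0.23505517 -3.99304259]
t 9.7667 tcp [0.4495 0.1779 0.144 ] yaw x -4.4 q6 1.918
fin_top [338.4 186.1] 0.6 [0.4944 0.1674]
fin_top [304.9 152.2] 0.5 [0.5098 0.1802]
opening [356.2 296.3] 0.96 [0.4439 0.1627]
opening [322.9 280.1] 0.36 [0.4533 0.1771]
```

View pics/h1.png

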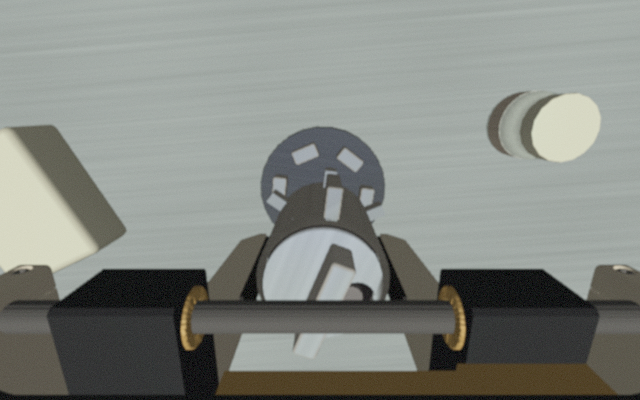

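The canister hangs over the dock: cap at (322,285), front teeth at (305,154) and (349,159). The fin and its rib, at (331,180), point between those teeth. I'll descend to just above the teeth and compare.

```bash
python3 -m creep '[[0.001,0,0.015,0,255],[0,0,0.02,0,255],[0,0,0.015,0,255],[0,0,0.01,0,255],[0,0,0.004,0,255],[0,0,0,0,255],[0,0,0,0,255]]'
python3 - <<'E'
from look import *
p0,r,s=tool();print(p0,r.inv().apply(np.array([.4506,.1776,.0525])-p0).round(4),s['force'])
p,im=look('i1',{})
cv2.imwrite('pics/i1z.png',cv2.resize(im[130:320,220:420,::-1],None,fx=3,fy=3,interpolation=cv2.INTER_CUBIC))
# overlay of expected dock teeth
for a in range(6):
    t=np.radians(18.4+60*a);X=[.4506+.04*np.cos(t),.1776+.04*np.sin(t),.024];print(proj(p,X).round(1))
E
```

```text
t: 10.5
tool_pos: [0.4512, 0.1782, 0.0812]
orientation: [-3.139, 0.124, -0.001]
force: [0.0, 0.0, -4.0]
opening: 0.0616
[0.45121251 0.17822699 0.08121464] [-0.0006  0.0007  0.0287] [ 0.04445865  0.01895605 -3.98874845]
t 10.5 tcp [0.4512 0.1782 0.0812] yaw x -4.52 q6 1.92
[[300.3 170. ]]
[[267.4 214.1]]
[[290.7 260.9]]
[[343.7 266.8]]
[[378. 227.]]
[[358.  177.1]]
```

View pics/i1z.png

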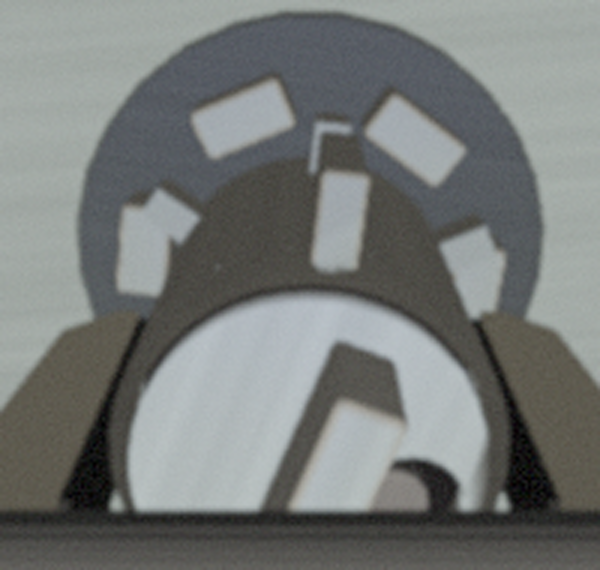

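```bash
python3 - <<'E'
from look import *
p0,r,s=tool();p=camera_params('wrist')
f=lambda u,v,z:at_z(p,(220+u/3-.33,130+v/3-.33),z)
u0=p0[2]-.0453;D=f(243,117,.024);E=f(415,138,.024);print('teeth',D.round(4),E.round(4))
for n,(a,z) in dict(rib=((334,126),.014),fin=((346,172),.07),finin=((331,270),.07)).items():
    X=f(*a,z+u0);d=X-p0;print(n,X.round(4),np.hypot(d[0],d[1]).round(4),np.degrees(np.arctan2(d[1],d[0])).round(1))
t=np.radians([18.4,-41.6]);
for c,q in((D,t[0]),(E,t[1])): print('centre',c[:2]-.04*np.array([np.cos(q),np.sin(q)]))
E
```

```text
teeth [0.4898 0.19   0.024 ] [0.4818 0.1511 0.024 ]
rib [0.4914 0.1697 0.0504] 0.0407 -12.2
fin [0.4958 0.1691 0.1064] 0.0451 -11.8
finin [0.4811 0.1723 0.1064] 0.0301 -11.5
centre [0.45187666 0.17739346]
centre [0.45191617 0.17760998]
```

```bash
python3 -m creep '[[0,0.0006,0.006,0,255],[0,0,0.005,0,255],[0,0,0.003,0,255],[0,0,0.003,0,255],[0,0,0.002,0,255],[0,0,0,0,255],[0,0,0,0,255]]'
python3 -m creep '[[0,0,0.002,0,255],[0,0,0.0015,0,255],[0,0,0,0,255],[0,0,0,0,255]]'
python3 - <<'E'
from look import *
p,im=look('j1',{});s=read_state();print(s['force'],s['wrist_torque'])
cv2.imwrite('pics/j1z.png',cv2.resize(im[130:320,220:420,::-1],None,fx=3,fy=3,interpolation=cv2.INTER_CUBIC))
E
```

```text
t: 11.13
tool_pos: [0.4507, 0.1775, 0.0615]
orientation: [3.139, -0.124, -0.001]
force: [0.7, 0.6, -4.9]
opening: 0.0615
t: 11.47
tool_pos: [0.4507, 0.1775, 0.058]
orientation: [3.139, -0.124, -0.0]
force: [-0.2, 0.2, -4.3]
opening: 0.0614
t 11.4667 tcp [0.4507 0.1775 0.058 ] yaw x -4.54 q6 1.919
[ 0.23070494  0.1557486  -4.16981592] [0.02217042 0.02549852 0.03735709]
```

View pics/j1z.png

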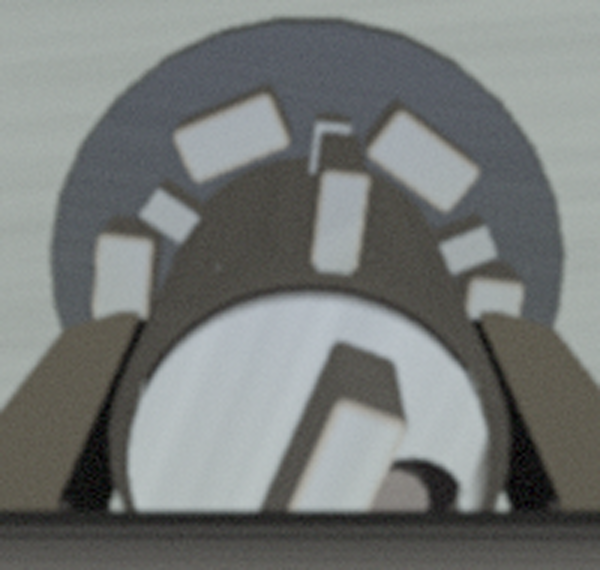

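The ribs are 3 mm into the gaps with no added force. In the zoom the rib shows at (335,145), between the teeth at (232,137) and (424,160). I'll lower the last ~5 mm gently.

```bash
python3 -m creep '[[0,0,0.0015,0,255],[0,0,0.0015,0,255],[0,0,0,0,255],[0,0,0,0,255]]'
python3 -m creep '[[0,0,0.001,0,255],[0,0,0,0,255],[0,0,0,0,255]]'
```

```text
t: 11.85
tool_pos: [0.4507, 0.1775, 0.055]
orientation: [3.139, -0.124, -0.0]
force: [-0.1, -0.6, -4.0]
opening: 0.0616
t: 12.1
tool_pos: [0.4507, 0.1775, 0.0541]
orientation: [3.139, -0.124, -0.0]
force: [-0.6, -0.5, -3.8]
opening: 0.062
```

```bash
python3 -m creep '[[0,0,0.0005,0,255],[0,0,0,0,255],[0,0,0,0,255]]'
python3 -m creep '[[0,0,0.0005,0,255],[0,0,0,0,255],[0,0,0,0,255]]'
```

```text
t: 12.35
tool_pos: [0.4508, 0.1776, 0.0536]
orientation: [-3.139, 0.124, 0.0]
force: [-0.3, -0.2, -3.9]
opening: 0.0618
t: 12.6
tool_pos: [0.4508, 0.1775, 0.0531]
orientation: [3.139, -0.124, -0.0]
force: [-0.1, -0.3, -3.9]
opening: 0.0619
```

```bash
python3 -m creep '[[0,0,0.0005,0,255],[0,0,0,0,255],[0,0,0,0,255]]'
python3 -m creep '[[0,0,0.0005,0,255],[0,0,0,0,255],[0,0,0,0,255]]'
```

```text
t: 12.85
tool_pos: [0.4509, 0.1776, 0.0527]
orientation: [-3.139, 0.124, -0.0]
force: [0.5, -1.0, -4.2]
opening: 0.0618
t: 13.1
tool_pos: [0.4509, 0.1776, 0.0527]
orientation: [-3.139, 0.124, -0.0]
force: [-4.1, -2.1, 5.5]
opening: 0.0619
```

Contact came at TCP z 0.0527, the expected home height. I'll open gently, rise and look.

```bash
python3 -m creep '[[0,0,-0.0004,0,255],[0,0,0,0,85],[0,0,0,0,75],[0,0,0,0,60],[0,0,0,0,40],[0,0,0,0,20],[0,0,0,0,0],[0,0,0,0,0]]' 10
python3 -m creep '[[0,0,-0.01,0,0],[0,0,-0.02,0,0],[0,0,-0.025,0,0],[0,0,-0.025,0,0],[0,0,-0.025,0,0],[0,0,-0.015,0,0],[0,0,0,0,0],[0,0,0,0,0]]'
python3 -m creep '[[-0.02,0,-0.02,0,0],[-0.02,0,-0.02,0,0],[0,0,0,0,0],[0,0,0,0,0],[0,0,0,0,0]]'
python3 - <<'E'
from look import *
p,im=look('k1',{'canister':.008,'fin_top':.078,'opening':.083,'bar_top':.103,'marked_well':.083,'rib_tip':.015})
c=proj(p,[.4509,.1776,.07])[0].astype(int);print(c)
cv2.imwrite('pics/k1z.png',cv2.resize(im[c[1]-70:c[1]+70,c[0]-75:c[0]+75,::-1],None,fx=4,fy=4,interpolation=cv2.INTER_CUBIC))
E
```

```text
t: 13.77
tool_pos: [0.4508, 0.1776, 0.0525]
orientation: [-3.139, 0.124, -0.0]
force: [0.5, 0.6, 0.1]
opening: 0.0911
t: 14.43
tool_pos: [0.4516, 0.1778, 0.1739]
orientation: [-3.138, 0.124, -0.004]
force: [-0.1, -0.3, 0.1]
opening: 0.0929
t: 14.85
tool_pos: [0.4106, 0.1805, 0.211]
orientation: [3.138, -0.124, -0.002]
force: [0.7, 0.2, 0.9]
opening: 0.0925
t 14.85 tcp [0.4106 0.1805 0.211 ] yaw x -4.53 q6 1.95
canister [323.7 140.7] 0.81 [0.4515 0.1754]
fin_top [333.3  99. ] 0.62 [0.4938 0.164 ]
fin_top [307.4 108.9] 0.36 [0.4873 0.1873]
opening [337.4 157.6] 0.86 [0.4431 0.164 ]
bar_top [321.5 151.5] 0.6 [0.4524 0.1776]
marked_well [325.8 131.5] 0.81 [0.467  0.1727]
marked_well [308.6 110.9] 0.35 [0.4856 0.1862]
rib_tip [325.7 104.1] 0.7 [0.4906 0.1702]
rib_tip [325.7 134.4] 0.35 [0.4588 0.1727]
[321 148]
```

View pics/k1z.png

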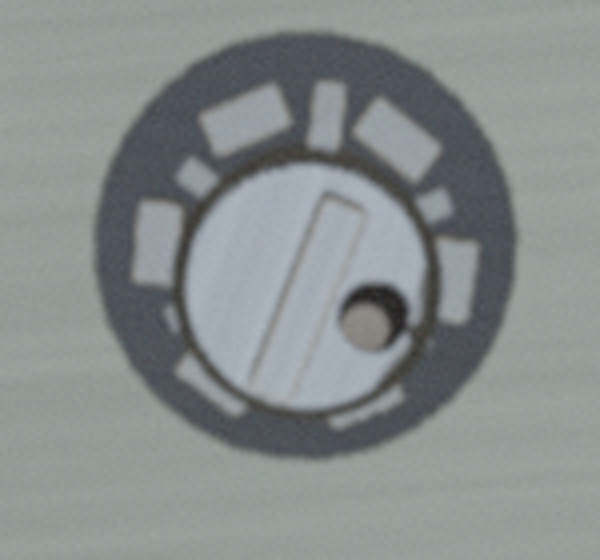

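Seated: in the zoom all ribs lie in the gaps and the fin, at (327,115), is between teeth (245,118) and (397,140). Next I'll measure the bar and fin angles.

```bash
python3 - <<'E'
from look import *
p0,r,s=tool();p=camera_params('wrist')
f=lambda u,v,z:at_z(p,(321-75+u/4-.37,148-70+v/4-.37),z)[:2]
a=(f(330,192,.103)+f(368,212,.103))/2;b=(f(250,380,.103)+f(297,395,.103))/2
ang=lambda d:np.degrees(np.arctan2(d[1],d[0])).round(1)
print('bar',a,b,np.linalg.norm(a-b),(a+b)/2,ang(a-b))
C=f(308,287,.083);O=f(373,318,.083);F=f(331,83,.078);Fi=f(323,150,.078);print('C',C,'O',O,ang(O-C),np.linalg.norm(O-C),'F',F,ang(F-C),np.linalg.norm(F-C),ang(F-Fi))
print(r.inv().apply(np.array([.4512,.1776,.13])-p0))
E
```

```text
bar [0.47094016 0.16678634] [0.43356202 0.18560857] 0.04184975416865144 [0.45225109 0.17619745] -26.7
C [0.45173393 0.17675027] O [0.44359258 0.16263741] -120.0 0.016292772017422213 F [0.49501433 0.16823801] -11.1 0.04410953448673489 -11.4
[ 0.04054429 -0.00034309  0.08181465]
```

```bash
python3 -m creep '[[0.02,0,0,0,130],[0.02,0,0,0,130],[0.0005,0.0003,0,0,130],[0,0,0.01,0.1,130],[0,0,0.02,0.1,130],[0,0,0.02,0.1,130],[0,0,0.015,0.093,130],[0,0,0,0,130],[0,0,0,0,130],[0,0,0,0,130]]'
python3 - <<'E'
from look import *
p0,r,s=tool();print(r.inv().apply(np.array([.4514,.1772,.097])-p0).round(4))
p,im=look('l1',{'bar_top':.103})
E
```

```text
t: 16.03
tool_pos: [0.4516, 0.1774, 0.1486]
orientation: [-3.055, 0.73, -0.001]
force: [0.8, 0.0, 0.2]
opening: 0.0455
[-0.0002  0.0003  0.0516]
t 16.0333 tcp [0.4516 0.1774 0.1486] yaw x -26.87 q6 2.308
bar_top [325.5 227.9] 0.91 [0.4493 0.1758]
```

View pics/l1.png

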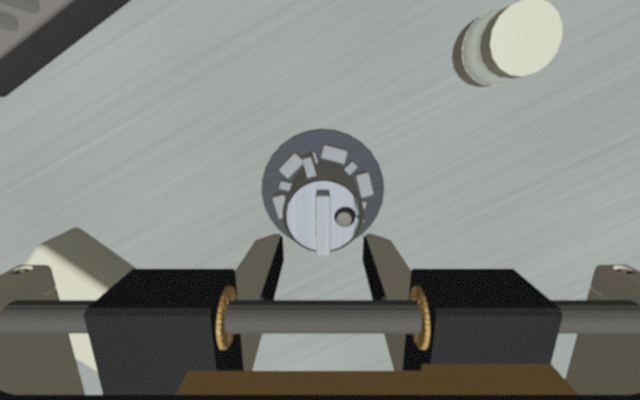

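The bar, at (323,222), is aligned with the jaws. I'll descend around it and close.

```bash
python3 -m creep '[[0,0,0.015,0,130],[0,0,0.015,0,130],[0,0,0.012,0,130],[0,0,0.007,0,130],[0,0,0.002,0,130],[0,0,0,0,130],[0,0,0,0,130],[0,0,0,0,130]]'
python3 -m creep '[[0,0,0,0,170],[0,0,0,0,200],[0,0,0,0,220],[0,0,0,0,255],[0,0,0,0,255],[0,0,0,0,255],[0,0,0,0,255]]' 25
```

```text
t: 16.8
tool_pos: [0.4519, 0.1774, 0.0974]
orientation: [-3.054, 0.735, -0.002]
force: [-0.7, 0.1, -0.1]
opening: 0.0455
t: 17.38
tool_pos: [0.4513, 0.1772, 0.0965]
orientation: [-3.054, 0.735, -0.0]
force: [0.4, 0.1, -1.1]
opening: 0.0096
```

```bash
python3 -m creep '[[0,0,0,-0.05,255],[0,0,0,-0.09,255],[0,0,0,-0.09,255],[0,0,0,-0.09,255],[0,0,0,-0.09,255],[0,0,0,-0.09,255],[0,0,0,-0.09,255],[0,0,0,-0.09,255],[0,0,0,-0.09,255],[0,0,0,-0.09,255],[0,0,0,-0.05,255],[0,0,0,0,255]]'
python3 - <<'E'
from look import *
look('m1',{});s=read_state();print(s['force'],s['wrist_torque'],s['opening'])
E
```

```text
t: 18.38
tool_pos: [0.4512, 0.1773, 0.0965]
orientation: [-3.066, -0.686, 0.0]
force: [0.5, 1.0, -0.6]
opening: 0.01
t 18.3833 tcp [0.4512 0.1773 0.0965] yaw x 25.22 q6 1.399
[-0.35157186 -0.11626032 -0.90493884] [ 0.06544199 -0.01136158  0.08925644] 0.009776385314355448
```

View pics/m1.png

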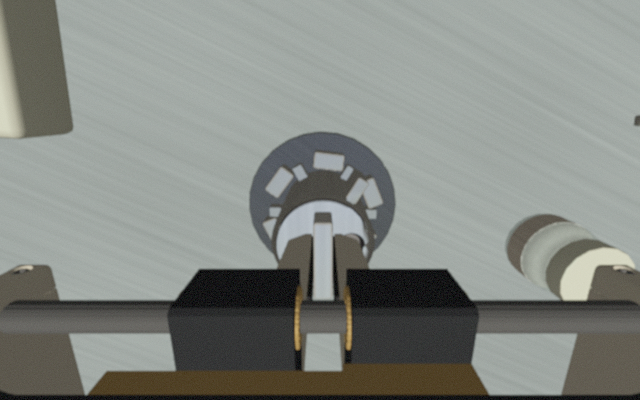

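The cap is turning cleanly with 0.09 N m and low forces. I'll continue.

```bash
python3 -m creep '[[0,0,0,-0.05,255],[0,0,0,-0.09,255],[0,0,0,-0.09,255],[0,0,0,-0.09,255],[0,0,0,-0.09,255],[0,0,0,-0.09,255],[0,0,0,-0.09,255],[0,0,0,-0.09,255],[0,0,0,-0.09,255],[0,0,0,-0.09,255],[0,0,0,-0.07,255],[0,0,0,0,255]]'
python3 - <<'E'
from look import *
p,im=look('m2',{'fin_top':.078});s=read_state();print(s['force'],s['wrist_torque'],s['opening'])
cv2.imwrite('pics/m2z.png',cv2.resize(im[110:310,220:420,::-1],None,fx=3,fy=3,interpolation=cv2.INTER_CUBIC))
E
```

```text
t: 19.43
tool_pos: [0.4512, 0.1773, 0.0965]
orientation: [-2.434, -1.986, -0.0]
force: [-0.4, -0.2, -0.2]
opening: 0.01
t 19.4333 tcp [0.4512 0.1773 0.0965] yaw x 78.44 q6 0.47
fin_top [397.5 235.7] 0.68 [0.4954 0.1723]
fin_top [350.6 247.7] 0.53 [0.4667 0.1702]
[ 0.34129395  1.38356115 -0.31443563] [ 0.13818791 -0.08669422  0.02589997] 0.01012330280463359
```

View pics/m2z.png

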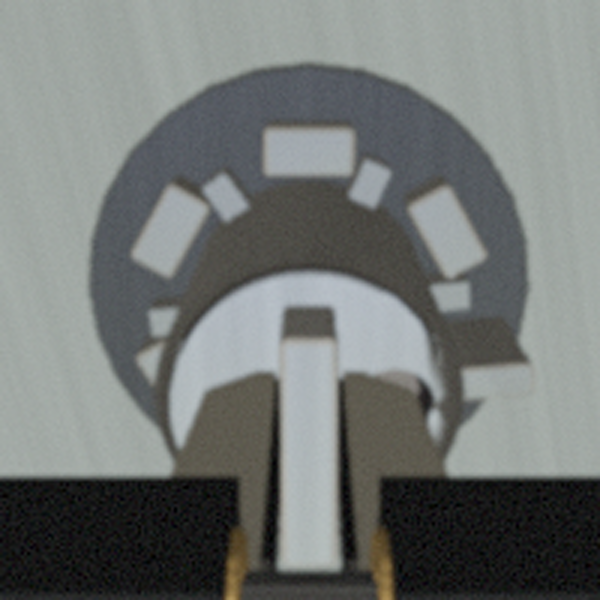

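```bash
python3 - <<'E'
from look import *
p0,r,s=tool();p=camera_params('wrist')
f=lambda u,v,z:at_z(p,(220+u/3-.33,110+v/3-.33),z)[:2]
ang=lambda d:np.degrees(np.arctan2(d[1],d[0])).round(1)
C=np.array([.4512,.1774])
o=f(530,378,.078);i=f(464,382,.078);print(o,i,ang(o-C),ang(o-i),np.linalg.norm(o-C))
for u,v in((371,184),(225,196),(452,296)): # rib top centres
    X=f(u,v,.022);print(X,ang(X-C)%60-60,np.linalg.norm(X-C))
E
```

```text
[0.49475735 0.17217433] [0.48180746 0.174011  ] -6.8 -8.1 0.043869693105537184
[0.47253634 0.20551229] -7.200000000000003 0.035292217865281444
[0.43652461 0.20997752] -5.700000000000003 0.035730407846728394
[0.48735225 0.172702  ] -7.399999999999999 0.03645622623898858
```

The cap friction turned the canister about 4.4° within the tooth play, so the fin is at about −7°. I'll turn 4.5° more, then release and check.

```bash
python3 -m creep '[[0,0,0,-0.04,255],[0,0,0,-0.039,255],[0,0,0,0,255],[0,0,0,0,255],[0,0,0,0,255]]'
python3 -m creep '[[0,0,0,0,225],[0,0,0,0,210],[0,0,0,0,190],[0,0,0,0,160],[0,0,0,0,130],[0,0,0,0,130]]' 10
python3 -m creep '[[0,0,-0.01,0,130],[0,0,-0.02,0,130],[0,0,-0.03,0,130],[-0.02,0,-0.03,0,130],[-0.02,0,-0.02,0,130],[0,0,0,0,130],[0,0,0,0,130],[0,0,0,0,130]]'
python3 - <<'E'
from look import *
p,im=look('n1',{'fin_top':.078,'opening':.083,'bar_top':.103,'marked_well':.083})
c=proj(p,[.4512,.1774,.07])[0].astype(int);print(c)
cv2.imwrite('pics/n1z.png',cv2.resize(im[c[1]-70:c[1]+70,c[0]-75:c[0]+75,::-1],None,fx=4,fy=4,interpolation=cv2.INTER_CUBIC))
E
```

```text
t: 19.95
tool_pos: [0.4513, 0.1772, 0.0965]
orientation: [-2.357, -2.076, -0.0]
force: [-0.4, 1.7, -0.2]
opening: 0.0094
t: 20.45
tool_pos: [0.4513, 0.1772, 0.0966]
orientation: [2.355, 2.079, -0.0]
force: [0.4, 0.9, 0.3]
opening: 0.0384
t: 21.12
tool_pos: [0.4462, 0.1377, 0.2063]
orientation: [-2.355, -2.079, -0.0]
force: [0.3, 0.6, -0.4]
opening: 0.0457
t 21.1167 tcp [0.4462 0.1377 0.2063] yaw x 82.86 q6 0.314
fin_top [373.6 152. ] 0.72 [0.496  0.1706]
opening [338.9 154.2] 0.64 [0.4647 0.1732]
bar_top [322.8 155.1] 0.9 [0.4508 0.1771]
marked_well [344.5 153. ] 0.91 [0.4697 0.1737]
[323 149]
```

View pics/n1z.png

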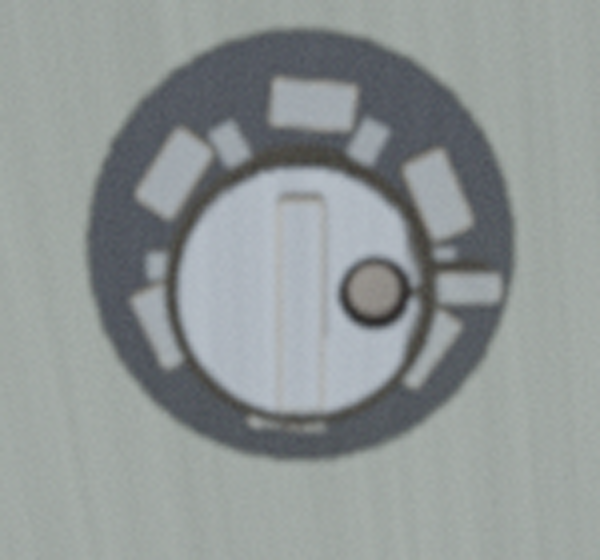

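In the zoom the whole tube top shows, centred in the opening at (374,291) and in line with the fin at (470,288). I'll check the angle numerically and view the full scene.

```bash
python3 - <<'E'
from look import *
p=camera_params('wrist')
f=lambda u,v,z:at_z(p,(323-75+u/4-.37,149-70+v/4-.37),z)[:2]
ang=lambda d:np.degrees(np.arctan2(d[1],d[0])).round(1)
C=f(302,291,.083);F=f(502,288,.078);Fi=f(440,289,.078);O=f(374,292,.083)
b=f(302,198,.103)-f(299,408,.103)
print(C,'fin',ang(F-C),ang(F-Fi),'open',ang(O-C),'bar-90',ang(b)-90)
pt=camera_params('top')
for c in('top','scene'): cv2.imwrite(f'pics/o_{c}.png',read_camera(c)[:,:,::-1])
E
```

```text
[0.45027919 0.17769065] fin -7.1 -6.1 open -7.8 bar-90 -7.900000000000006
```

View pics/o_scene.png

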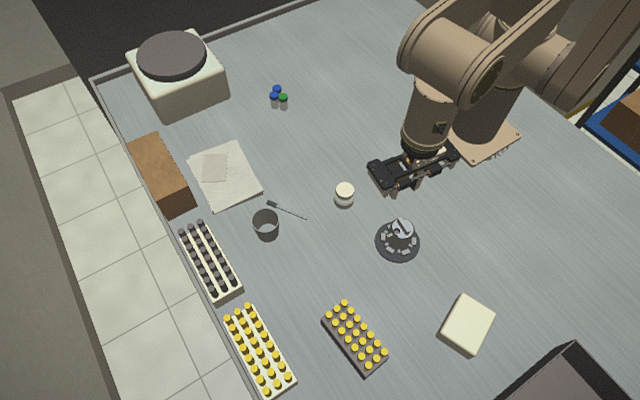

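The angles agree within about 1°, the bystanders are where they were, and the gripper is clear of everything, so I'll hand in.

```bash
python3 -c "
from plant import *
close_job()"
```

```text
the job is handed in; nothing more can be done
```

The canister sits fully home in the dock, its cap opening is over the marked well beside the fin, and the job was handed in at about 21 s of robot time.

- **Placing:** I gripped the canister by the body and carried it over the jar to the dock. I turned it about 20° and lowered it in small steps. It touched down at about 10 N at the expected home height, and the close-up showed the visible ribs in the gaps between the teeth.
- **Cap:** I then took the cap by its bar and turned it about 110° in total. The canister shifted about 4° within the tooth play as I turned. I added 4.5° to make up for it, then let go and backed away.
- **Last checks:** The fin read −6.1° to −7.1° and the opening about −7.8°, so they agree within 1–2°, about the limit of the measurement. The whole tube top shows in the opening. The bystanders look unmoved and the gripper is clear.

One disagreement: the dock centre came out 1.3 mm different between two wrist views, and the canister still went in without any side force building up.

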